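# Set the kindling length stop

## Task

Set the cutting stop for kindling: take the hinged gauge plate by its brass pin and turn it right over so that its green face lies flat on top, easing it down rather than letting it slam. Then grip the turret knob and turn it clockwise (seen from above), counting the clicks, to its third stop without running on to the fourth; finish the program still gripping the knob there, because its lock is not tightened yet. Leave the other things on the bench where they are.

Things in the scene. Friction and masses are not known exactly. Their poses are not given: they have to be found in the camera images.
- flip_gauge: Flip gauge, a small fixture bolted to the bench (base 170 x 84 mm) with a hinged aluminium plate 68 x 66 x 6 mm, red on one face, green on the other. Origin under the base's centre. It stands in front of the robot, left or right of the middle, the turret stop on the other side; each is turned up to 0.4 rad.
- gauge_hinge (a point): middle of the plate's hinge axis, 50 mm above the bench, fixed to the base. Its y axis runs along the hinge axis, z is up. The plate lies flat to the -x side of the hinge at the start (red face up) and flat to the +x side once turned over (green face up).
- gauge_pin (a point): point on the centre line of the plate's brass pin, a round bar 10 mm thick, parallel to the hinge axis and 65 mm from it, out past the plate's +y side edge: 31 mm beyond that edge, 22 mm short of the free end, 64 mm along y from the hinge point. Only the bench is below it. It swings over the hinge on a 65 mm arc and may roll between the pads. Axes turn with the plate; y stays along the pin.
- gauge_plate (a joint): angle of the hinged plate: 0 = flat, red face up (start), pi/2 = upright, pi = 3.14 flat on the other side, green face up (its end stop). Lightly damped, no catch: past upright it falls shut with a slam if let go. Plate and pin weigh 0.16 kg.
- turret_base: Turret stop: blue block 120 x 120 x 30 mm bolted to the bench, with a white round dial 112 mm across on top (34 mm above the bench) and a black indexing knob on a vertical axis at its centre. Five black ticks on the dial mark the knob's stops. Origin under the block's centre.
- turret_grip (a point): gripping point of the knob, on its axis, 64 mm above the bench: the middle of an upright grip bar 50 mm long and 14 mm wide standing on a 60 mm disc, 14 mm below the bar's top and 22 mm above the disc. Its axes turn with the knob: x along the bar, y across its 14 mm width, z up. A white pointer line marks the bar's -x end.
- turret_knob (a joint): angle of the knob, growing clockwise seen from above. Starts between -0.15 and 0.1, before the first stop. Sprung detents click in at five stops: 0.55 (first), 0.91 (second), 1.27 (third), 1.63, 1.99. Leaving a stop takes about 0.11 N m, easing off to nothing half-way to the next, into which it is then pulled; the first pull starts at 0.37. Let go, it settles at the nearest stop. Range -0.2 to 2.25.
- stick_a: loose kindling stick 150 x 22 x 16 mm lying between the two fixtures (bystander; origin at the centre of its underside)
- stick_b: loose kindling stick 150 x 26 x 18 mm lying beyond the fixtures (bystander; origin at the centre of its underside)
- tape_roll: orange ring of tape, 72 mm across, 24 mm high, lying flat (bystander; origin at the centre of its underside)
- bundle: banded bundle of kindling 200 x 75 x 70 mm, on the left (bystander; origin at the centre of its underside)
- mallet: hammer 260 mm long with wooden handle, lying on the right (bystander; origin at the centre of its underside)
- cup: grey plastic cup 72 mm across, 85 mm high (bystander; origin at the centre of its underside)
- sign: small blank wooden sign on a foot, 110 mm wide, 84 mm high (bystander; origin at the centre of its underside)
- tin: green can 68 mm across, 60 mm high, on the right near the robot (bystander; origin at the centre of its underside)
Mind the look-alikes: they are no part of the job. What is shaped like the turret_base but orange, pink or purple is not meant.

How it is judged:
By the outcome, as a careful person would: the job done as asked, in the order asked, and still so for the second after the job is handed in, while the arm keeps its last pose, push and grip.
It also fails if it takes over 61 s, if anything falls off the work surface, if the arm or the gripper's body presses on something with over 40 N, if the wrist force passes 120 N, or if a joint passes its speed limit or range.

## Robot

A 6-joint arm with a two-finger parallel gripper is mounted at the origin on the work surface. World frame = base frame: x ahead of the robot, y to its left, z up, the work surface at z = 0. Lengths are in m, angles in rad, forces in N, time in s.
With the tool pointing down it reaches from about 0.225 to 0.875 m from the base axis. Payload 3.4 kg.
Tool frame: the origin (TCP) lies at the very end of the fingers, on their centre line; the grasp point (between the pads) lies 19 mm behind it; z points along the fingers, y is the line along which they close (so a half turn about z gives the same grasp; the last joint's range is limited). The gripper opens to 85 mm and grips with 20 to 120 N. Pads are 22 mm wide; open, the fingers measure 114 mm over their backs; the gripper's body (76 mm by 85 mm) begins 54 mm behind the grasp point. The pads swing forward as they close: fully open they stand 13 mm farther back than shut.
Start: joints at [1.204, 0.276, 1.505, -0, 1.361, -0.121], TCP at [0.14, 0.558, 0.231] pointing down, gripper open.
Joint ranges: [-2.89, 2.89], [-0.75, 2.08], [0.22, 2.7], [-1.18, 4.32], [0.11, 2.71], [-2.7, 2.7]. Speed limits (rad/s): [2.57, 2.57, 3.14, 3.14, 3.14, 3.14].

## Interface

Orientations are given as a unit quaternion [w, x, y, z].
In Python, from rig import get_state, optics, sign_off gives the robot as it stands.
- The arm moves only by the tool send_rows, never from a script. Its argument "increments" is a list of rows, each an object with "gripper": the gripper's target within -1 to 1 (shut at 1, half-way at 0, fully open at -1); "linear": the shift along the world's x, y, z in m, a list of three; "delta_rot": the turn, a rotation vector about the world's x, y, z in rad, a list of three. In form: [{"gripper": gripper, "linear": [dx, dy, dz], "delta_rot": [rx, ry, rz]}, ...]. A call has 1 to 8 rows; each row is the pose to reach, as a shift and turn from the pose commanded when the call began; what a row does not reach only later rows make up. A row lasts 1/10 s, in which the tool goes at most 50 mm and 8.59 degrees, less where a joint would pass 70% of its speed; a pose out of reach is approached as far as the arm can. A call with a gripper value outside its range is refused whole. The fingers move at their own pace and stop on an object; "newtons" is the grip in N (left out, the last holds). Time passes only in rows, so rows that repeat a pose let the fingers close. It gives the time, the measured TCP pose, the force, the opening and the grip force at its end, in the units of the state.
- get_state(): the state, without advancing time (a new reading comes with each control period).
- optics.get_image(name): name is "scene" or "side" or "wrist"; returns a dict with "pixels" (384x512x3 uint8, blue, green, red), "K" (3x3 intrinsics, pixels), "k1" (the pictures are not rectified: a ray, as slopes to the right and down, at radius r is drawn at 1 + k1 r^2 times it, then the intrinsics apply), "rvec" (rotation vector, rad) and "tvec" (3), from world to camera coordinates, as OpenCV has them; the wrist camera has in their place "T_tool_cam" (4x4, takes a point from camera to tool coordinates, whose origin is the TCP and whose axes are the flange's). Camera axes: x right, y down, z forward; pixel columns grow to the right and rows downward; lengths in m; the calibration is good to about 2 mm. A picture is of the moment at which its call begins: read the wrist's pose just before it. There is no depth.
- sign_off(): hands the job in; it is judged then, once.
The state is a dict: "clock": time; "qpos": joint angles; "qd": joint speeds; "effort": joint torques, N m; "position": TCP position; "ee_rot": TCP orientation; "contact_force": force on the tool from outside, world axes, zero at the start; "moment": the same for the moment, N m; "width": finger opening in m; "gripper_force": force on a finger pad.
Only numpy, scipy, OpenCV 4.12 (cv2) and the standard library are available. Lean on these libraries where they do the work, as an engineer would, in place of code of your own. Each camera call takes 0.05 s, during which the arm holds its last target. There are 200 camera calls.

## Working session

There is one attempt and no reset: what is moved stays moved. The work goes in short steps, Python scripts to look and compute and a tool call to move; the robot and the scene stay as the last step left them, time stands still between calls to the robot, and variables do not carry over. Pictures are saved under pics/ and viewed, at most 10 in all, crops included, and the job is handed in when it is done.

Besides the shell and the picture viewer there is one more tool, called in YAML: its name, and indented under it one key for each argument. send_rows: Moves the arm, as the interface text tells. Its arguments: {"type":"object","properties":{"increments":{"type":"array"},"newtons":{"type":"number"}},"required":["increments"]}

```bash
mkdir -p pics; ls
cat > h.py <<'E'
import numpy as np, cv2, json
from rig import get_state, optics, sign_off
from scipy.spatial.transform import Rotation as R
def cam(n):
    s=get_state(); d=optics.get_image(n); im=np.array(d["pixels"]); K=np.array(d["K"]); k1=d["k1"]
    if n=="wrist":
        q=s["ee_rot"]; T=np.eye(4); T[:3,:3]=R.from_quat([q[1],q[2],q[3],q[0]]).as_matrix(); T[:3,3]=s["position"]
        C=T@np.array(d["T_tool_cam"])
    else:
        W=np.eye(4); W[:3,:3]=cv2.Rodrigues(np.array(d["rvec"],float))[0]; W[:3,3]=np.ravel(d["tvec"]); C=np.linalg.inv(W)
    return im,(K,k1,C)
def ray(c,uv):
    K,k1,C=c; p=cv2.undistortPoints(np.array([[uv]],float),K,np.array([k1,0,0,0,0.]))[0,0]
    return C[:3,3],C[:3,:3]@np.array([p[0],p[1],1])
def onz(c,uv,z):
    o,d=ray(c,uv); return o+d*(z-o[2])/d[2]
def proj(c,P):
    K,k1,C=c; W=np.linalg.inv(C)
    return cv2.projectPoints(np.array([P],float),cv2.Rodrigues(W[:3,:3])[0],W[:3,3],K,np.array([k1,0,0,0,0.]))[0].reshape(2)
def two(c1,a,c2,b):
    o1,d1=ray(c1,a);o2,d2=ray(c2,b); M=np.stack([d1,-d2],1); t=np.linalg.lstsq(M,o2-o1,rcond=None)[0]
    p,q=o1+t[0]*d1,o2+t[1]*d2; return (p+q)/2,np.linalg.norm(p-q)
E
python3 - <<'E'
from h import *
a,ca=cam("scene");b,cb=cam("side")
cv2.imwrite("pics/a.png",cv2.resize(a,(800,600)));cv2.imwrite("pics/b.png",cv2.resize(b,(800,600)))
print(get_state()); print(ca[2].round(3),cb[2].round(3))
E
```

```text
pics
{'clock': 0.1, 'qpos': array([ 1.20399797e+00,  2.76563992e-01,  1.50602725e+00, -3.75100267e-06,
        1.36073155e+00, -1.21003799e-01]), 'qd': array([ 0.00033457,  0.00019699, -0.0023401 ,  0.00199654, -0.00122749,
        0.00013933]), 'effort': array([ 1.51031516e-03, -4.17694938e+01, -2.46407926e+01, -2.05686897e-04,
        5.89998672e-03,  1.14395056e-05]), 'position': array([0.13974493, 0.55725564, 0.23049959]), 'ee_rot': array([-2.07125536e-04,  1.22587706e-01,  9.92457307e-01, -8.39907143e-04]), 'contact_force': array([ 0.19743894, -0.49308042, -0.27200041]), 'moment': array([-0.03253637,  0.0345902 , -0.01798098]), 'gripper_force': 0.0, 'width': 0.08552733225387638}
[[-0.286  0.71  -0.644  1.269]
 [ 0.958  0.221 -0.182  0.218]
 [ 0.013 -0.669 -0.743  0.985]
 [ 0.     0.     0.     1.   ]] [[ 0.995 -0.073  0.068  0.407]
 [-0.099 -0.659  0.746 -0.926]
 [-0.01  -0.749 -0.663  0.882]
 [ 0.     0.     0.     1.   ]]
```

View pics/a.png

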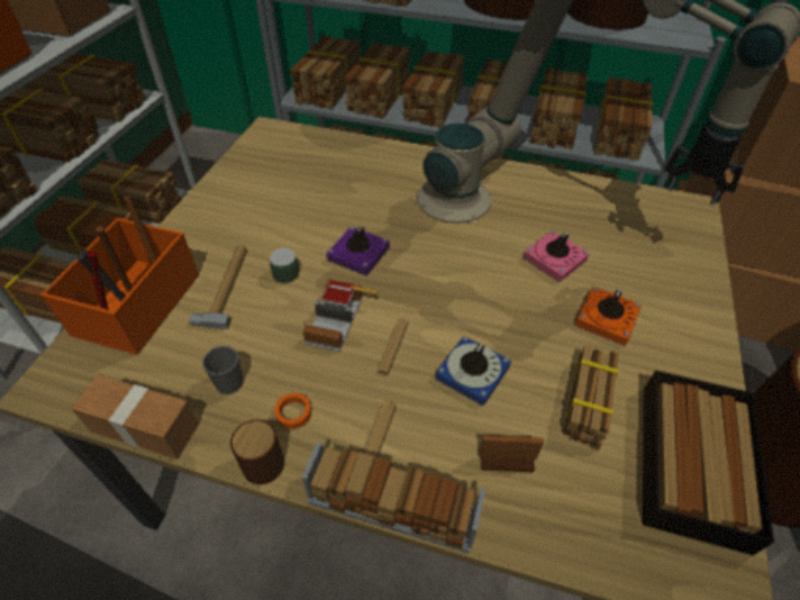

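View pics/b.png

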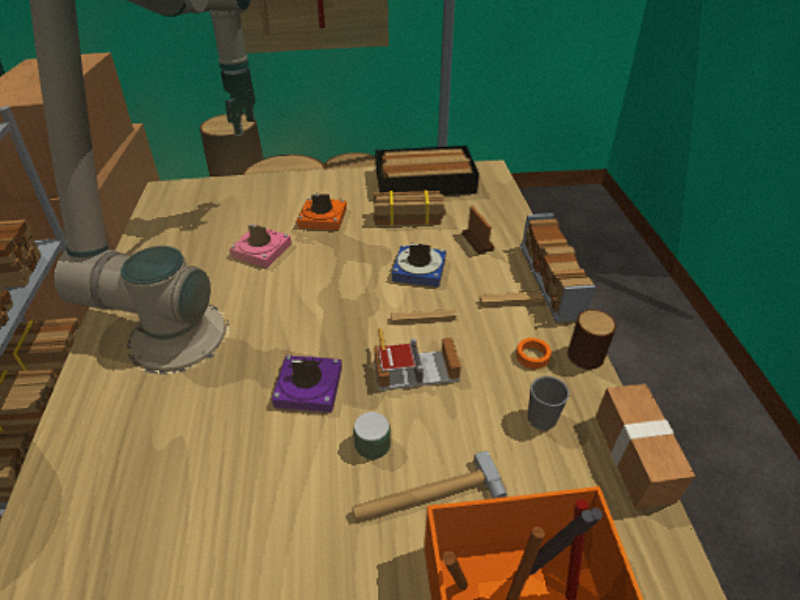

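The scene view (800x600 scale) shows the blue-based turret with white dial at (473,368). The turret look-alikes are purple (358,250), pink (556,255) and orange (608,315). The gauge is at (335,310), with its red plate up at (340,292) and its brass pin at (365,292). In the side view the turret is at (419,264), the plate at (398,357) and the pin at about (382,338). I choose the blue turret and the only gauge.

```bash
cat >> h.py <<'E'
def big(m):
    n,l,s,c=cv2.connectedComponentsWithStats(m.astype(np.uint8)); i=1+np.argmax(s[1:,4]); return l==i,c[i],s[i]
def hsv(im): return [x.astype(int) for x in cv2.split(cv2.cvtColor(im,cv2.COLOR_BGR2HSV))]
E
python3 - <<'E'
from h import *
a,ca=cam("scene");b,cb=cam("side")
f=.64
for im,c,roi,rt,n in((a,ca,(310,270,390,350),(430,330,520,410),"scene"),(b,cb,(360,325,470,395),(385,235,455,295),"side")):
    h,s,v=hsv(im)
    def roimask(m,r):
        z=np.zeros_like(m); x0,y0,x1,y1=[int(q*f) for q in r]; z[y0:y1,x0:x1]=m[y0:y1,x0:x1]; return z
    red=roimask(((h<6)|(h>174))&(s>150)&(v>60),roi); mk,cc,st=big(red); print(n,"red",cc,st,onz(c,cc,.053).round(3))
    bl=roimask((h>100)&(h<125)&(s>110),rt); mk,cc,st=big(bl); hull=cv2.convexHull(np.argwhere(mk)[:,::-1].astype(np.int32)); M=cv2.moments(hull); cc=(M["m10"]/M["m00"],M["m01"]/M["m00"]); print("blue",cc,st,onz(c,cc,.02).round(3))
    wh=roimask((s<60)&(v>120),rt); mk,cc,st=big(wh);hull=cv2.convexHull(np.argwhere(mk)[:,::-1].astype(np.int32)); M=cv2.moments(hull); cc=(M["m10"]/M["m00"],M["m01"]/M["m00"]); print("white",cc,st,onz(c,cc,.034).round(3))
cr=np.hstack([cv2.resize(a[165:265,180:340],None,fx=2.5,fy=5)[:500],cv2.resize(b[145:255,225:305],(400,500))])
cv2.imwrite("pics/c.png",np.hstack([cv2.resize(a[170:260,190:280],(400,400)),cv2.resize(b[200:260,225:300],(400,400))]))
E
```

```text
scene red [215.33043478 188.64347826] [207 184  19  10 115] [ 0.495 -0.164  0.053]
blue (303.06055261610817, 239.83852635704486) [280 227  46  31 264] [0.596 0.182 0.02 ]
white (302.9708425994564, 233.43019520632566) [287 220  33  28 370] [0.581 0.177 0.034]
side red [254.25751073 227.91416309] [243 220  22  16 233] [ 0.488 -0.164  0.053]
blue (269.8400709219858, 170.52907801418436) [251 160  34  23 114] [0.585 0.165 0.02 ]
white (268.1638338054768, 166.3248347497639) [254 159  29  16 203] [0.579 0.174 0.034]
```

View pics/c.png

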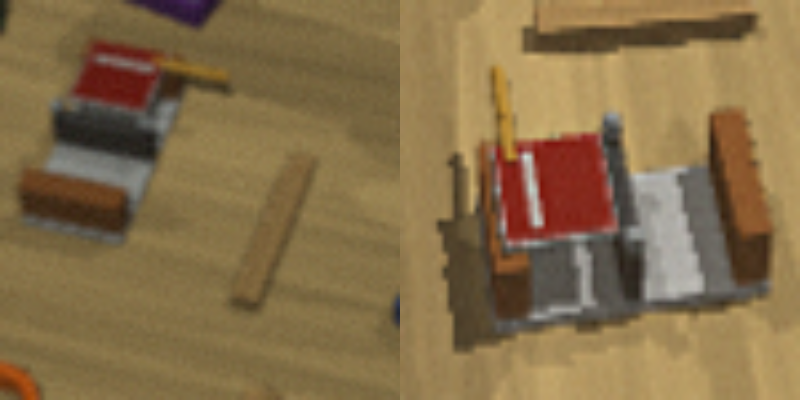

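The crop confirms the gauge: red plate with a white line, pin out to the left, and end posts on the base.

Run:
```python
from h import *
d=optics.get_image("wrist"); print(np.array(d["T_tool_cam"]).round(3), d["K"], d["k1"])
b,cb=cam("side"); h,s,v=hsv(b)
m=(((h<6)|(h>174))&(s>150)&(v>60)); z=np.zeros_like(m); z[208:253,230:300]=m[208:253,230:300]
mk,cc,st=big(z); q=cv2.boxPoints(cv2.minAreaRect(cv2.convexHull(np.argwhere(mk)[:,::-1].astype(np.int32))))
print([onz(cb,p,.053).round(3)[:2] for p in q])
m=(h>15)&(h<28)&(s>140); z=np.zeros_like(m); z[208:226,238:250]=m[208:226,238:250]; ys,xs=np.nonzero(z); print(list(zip(xs,ys))[:40])
```

```text
[[-0.    -0.954 -0.3    0.078]
 [ 1.     0.    -0.001  0.001]
 [ 0.001 -0.3    0.954 -0.143]
 [ 0.     0.     0.     1.   ]] [[309.70024789   0.         262.08416803]
 [  0.         309.70024789 190.57512185]
 [  0.           0.           1.        ]] -0.06825561419325132
[array([ 0.453, -0.134]), array([ 0.518, -0.13 ]), array([ 0.516, -0.191]), array([ 0.454, -0.194])]
[(np.int64(242), np.int64(210)), (np.int64(243), np.int64(210)), (np.int64(244), np.int64(210)), (np.int64(242), np.int64(211)), (np.int64(243), np.int64(211)), (np.int64(244), np.int64(211)), (np.int64(242), np.int64(212)), (np.int64(243), np.int64(212)), (np.int64(244), np.int64(212)), (np.int64(242), np.int64(213)), (np.int64(243), np.int64(213)), (np.int64(244), np.int64(213)), (np.int64(242), np.int64(214)), (np.int64(243), np.int64(214)), (np.int64(244), np.int64(214)), (np.int64(243), np.int64(215)), (np.int64(244), np.int64(215)), (np.int64(245), np.int64(215)), (np.int64(243), np.int64(216)), (np.int64(244), np.int64(216)), (np.int64(245), np.int64(216)), (np.int64(243), np.int64(217)), (np.int64(244), np.int64(217)), (np.int64(245), np.int64(217)), (np.int64(243), np.int64(218)), (np.int64(244), np.int64(218)), (np.int64(245), np.int64(218)), (np.int64(243), np.int64(219)), (np.int64(244), np.int64(219)), (np.int64(245), np.int64(219)), (np.int64(243), np.int64(220)), (np.int64(244), np.int64(220)), (np.int64(245), np.int64(220)), (np.int64(246), np.int64(220)), (np.int64(240), np.int64(221)), (np.int64(241), np.int64(221)), (np.int64(242), np.int64(221)), (np.int64(244), np.int64(221)), (np.int64(245), np.int64(221)), (np.int64(246), np.int64(221))]
```

send_rows:
  increments:
    - {"gripper": -1,"linear": [0.03,-0.03,0.01],"delta_rot": [0,0,0]}
    - {"gripper": -1,"linear": [0.065,-0.065,0.02],"delta_rot": [0,0,0]}
    - {"gripper": -1,"linear": [0.1,-0.1,0.03],"delta_rot": [0,0,0]}
    - {"gripper": -1,"linear": [0.135,-0.135,0.04],"delta_rot": [0,0,0]}
    - {"gripper": -1,"linear": [0.17,-0.17,0.05],"delta_rot": [0,0,0]}
    - {"gripper": -1,"linear": [0.205,-0.205,0.06],"delta_rot": [0,0,0]}
    - {"gripper": -1,"linear": [0.24,-0.24,0.07],"delta_rot": [0,0,0]}
    - {"gripper": -1,"linear": [0.27,-0.27,0.07],"delta_rot": [0,0,0]}

```text
clock: 1.1
position: [0.4118, 0.2863, 0.3029]
ee_rot: [0.001, 0.123, 0.992, 0.001]
contact_force: [1.1, 1.0, 0.2]
width: 0.0856
gripper_force: 0.0
```

Run:
```python
from h import *
w,c=cam("wrist"); np.save("w1.npy",w)
print(proj(c,[.58,.176,.034]))
cv2.imwrite("pics/d.png",w)
```

```text
[218.44897342 275.66468622]
```

View pics/d.png

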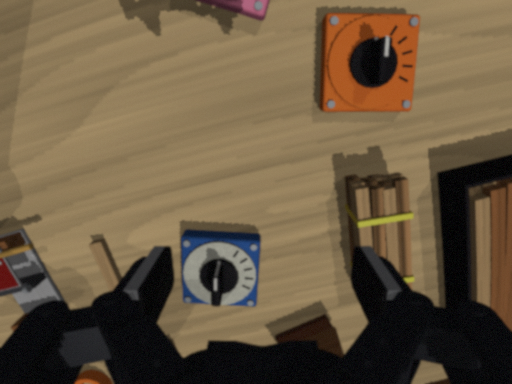

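send_rows:
  increments:
    - {"gripper": -1,"linear": [0.01,-0.045,0],"delta_rot": [0,0,-0.14]}
    - {"gripper": -1,"linear": [0.01,-0.09,0],"delta_rot": [0,0,-0.28]}
    - {"gripper": -1,"linear": [0.01,-0.135,0],"delta_rot": [0,0,-0.42]}
    - {"gripper": -1,"linear": [0.01,-0.18,0],"delta_rot": [0,0,-0.56]}
    - {"gripper": -1,"linear": [0.01,-0.225,0],"delta_rot": [0,0,-0.7]}
    - {"gripper": -1,"linear": [0.01,-0.27,0],"delta_rot": [0,0,-0.84]}
    - {"gripper": -1,"linear": [0.02,-0.315,0],"delta_rot": [0,0,-0.98]}
    - {"gripper": -1,"linear": [0.03,-0.34,-0.02],"delta_rot": [0,0,-1.12]}

```text
clock: 1.95
position: [0.4415, -0.0556, 0.2835]
ee_rot: [0.003, 0.634, 0.773, 0.001]
contact_force: [0.1, 0.4, 0.4]
width: 0.0853
gripper_force: 0.0
```

Wrist view: the blue turret is at (220,267), with its ticks on the right side of the dial. The orange look-alike is at (372,62), and the corner of the gauge is at the left edge.

Run:
```python
from h import *
s=get_state(); print(s["qpos"].round(2))
w,c=cam("wrist"); np.save("w2.npy",w); np.savez("c2.npz",K=c[0],k1=c[1],C=c[2])
h,s,v=hsv(w)
m=((h<6)|(h>174))&(s>150)&(v>60); mk,cc,st=big(m); q=cv2.boxPoints(cv2.minAreaRect(cv2.convexHull(np.argwhere(mk)[:,::-1].astype(np.int32))))
print(cc,st); P=[onz(c,p,.053).round(4)[:2] for p in q]; print(P)
print(proj(c,[.47,-.1,.05]))
x,y=[int(t) for t in cc]; w1=np.load("w1.npy")
A=cv2.resize(w[max(0,y-75):y+75,max(0,x-75):x+75],(400,400)); B=cv2.resize(w1[217:317,170:270],(400,400),interpolation=cv2.INTER_CUBIC)
cv2.imwrite("pics/e.png",np.hstack([A,B])); print(max(0,x-75),max(0,y-75))
```

```text
[-0.28  0.04  1.66 -0.    1.43 -0.48]
[279.23605442 242.56598639] [ 252  220   52   44 1470]
[array([ 0.4556, -0.194 ]), array([ 0.452 , -0.1346]), array([ 0.5128, -0.1322]), array([ 0.5194, -0.1921])]
[276.40371157 196.05946031]
204 167
```

View pics/e.png

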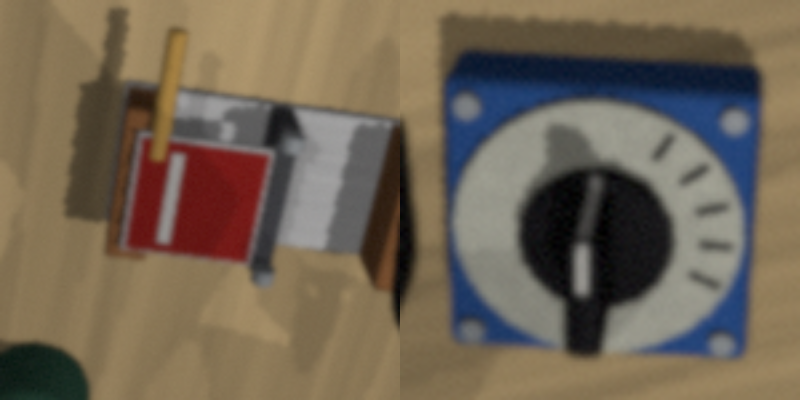

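Left crop: the pin runs from about (160,158) at the plate to its tip at (177,30), and the hinge is the dark bar on the right. Right crop: the blue turret's bar stands almost along the image vertical. Its white pointer faces the robot (up), and the five ticks run clockwise from the upper right, so the knob starts near 0.

Run:
```python
from h import *
w=np.load("w2.npy"); z=np.load("c2.npz"); c=(z["K"],float(z["k1"]),z["C"])
h,s,v=hsv(w); m=(h>14)&(h<30)&(s>150)&(v>100); r=np.zeros_like(m); r[175:232,255:280]=m[175:232,255:280]
mk,cc,st=big(r); print(st,cc)
rows=[(np.mean(np.nonzero(mk[y])[0]),y) for y in range(st[1],st[1]+st[3])]
P=np.array([onz(c,p,.052)[:2] for p in rows]); print(P[0].round(4),P[-1].round(4),len(P))
k=P[2:-6]; f=np.polyfit(k[:,1],k[:,0],1); print("pin x=f(y)",f, "yaw",np.degrees(-np.arctan(f[0])))
# hinge grey edge: red plate corners by approxPoly
m=((h<6)|(h>174))&(s>150)&(v>60); m=cv2.morphologyEx(m.astype(np.uint8),cv2.MORPH_CLOSE,np.ones((7,7)));mk,cc,st=big(m>0)
ct=max(cv2.findContours(mk.astype(np.uint8),cv2.RETR_EXTERNAL,cv2.CHAIN_APPROX_NONE)[0],key=cv2.contourArea)
q=cv2.approxPolyDP(cv2.convexHull(ct),4,True)[:,0]; Q=np.array([onz(c,p,.053)[:2] for p in q.astype(float)]); print(q.tolist(),Q.round(4)); print(np.linalg.norm(np.diff(Q,axis=0,append=Q[:1]),axis=1).round(4))
```

```text
[261 179  11  48 180] [265.92222222 203.55555556]
[ 0.4566 -0.079 ] [ 0.4611 -0.1435] 48
pin x=f(y) [-0.03936453  0.45420938] yaw 2.254257257049528
[[258, 220], [303, 226], [295, 263], [252, 258]] [[ 0.453  -0.1359]
 [ 0.5127 -0.133 ]
 [ 0.5151 -0.1891]
 [ 0.4557 -0.1927]]
[0.0598 0.0562 0.0595 0.0568]
```

send_rows:
  increments:
    - {"gripper": 0,"linear": [0.006,-0.015,-0.04],"delta_rot": [0,0,-0.08]}
    - {"gripper": 0,"linear": [0.012,-0.03,-0.08],"delta_rot": [0,0,-0.16]}
    - {"gripper": 0,"linear": [0.018,-0.047,-0.12],"delta_rot": [0,0,-0.16]}
    - {"gripper": 0,"linear": [0.018,-0.047,-0.15],"delta_rot": [0,0,-0.16]}
    - {"gripper": 0,"linear": [0.018,-0.047,-0.16],"delta_rot": [0,0,-0.16]}
    - {"gripper": 0,"linear": [0.018,-0.047,-0.16],"delta_rot": [0,0,-0.16]}

```text
clock: 2.6
position: [0.4568, -0.0985, 0.1202]
ee_rot: [-0.002, 0.691, 0.723, -0.001]
contact_force: [0.6, 0.7, 0.5]
width: 0.0429
gripper_force: 0.0
```

Run:
```python
from h import *
s=get_state(); print(s["position"],s["ee_rot"],s["width"])
w,c=cam("wrist"); print(proj(c,[.458,-.1,.05]),proj(c,[.4546,-.079,.05]))
h,S,v=hsv(w); m=(h>14)&(h<30)&(S>150)&(v>100); mk,cc,st=big(m); print(st,cc)
for y in range(st[1],st[1]+st[3],6): print(y,np.mean(np.nonzero(mk[y])[0]),onz(c,(np.mean(np.nonzero(mk[y])[0]),y),.052).round(4)[:2])
cv2.imwrite("pics/f.png",w)
```

```text
[ 0.45683782 -0.09847467  0.12019126] [-1.74415770e-03  6.90862434e-01  7.22983854e-01 -6.35056261e-04] 0.042864894795207505
[264.72865384 206.89483271] [261.36633969 179.04606383]
[260 186  11  77 484] [265.         225.25206612]
186 264.25 [ 0.4569 -0.0835]
192 264.0 [ 0.4569 -0.0879]
198 265.2 [ 0.458  -0.0924]
204 266.1666666666667 [ 0.4589 -0.097 ]
210 265.75 [ 0.4588 -0.1016]
216 265.8333333333333 [ 0.4591 -0.1063]
222 264.42857142857144 [ 0.4583 -0.1111]
228 264.3333333333333 [ 0.4585 -0.116 ]
234 264.0 [ 0.4584 -0.1209]
240 264.42857142857144 [ 0.459  -0.1258]
246 265.0 [ 0.4597 -0.1308]
252 264.7142857142857 [ 0.4597 -0.1359]
258 265.2857142857143 [ 0.4604 -0.1411]
```

View pics/f.png

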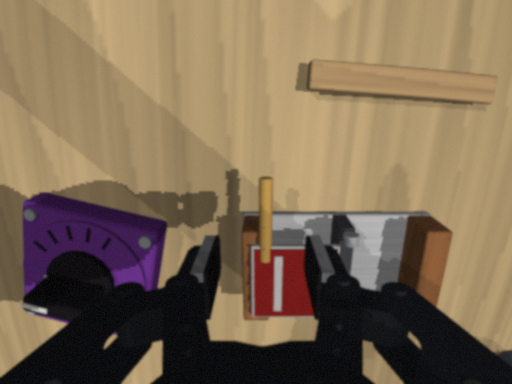

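The wrist view shows the pin at (265,178–262), centred between the half-open fingers with free bench below it. The purple decoy is clear on the left.

send_rows:
  increments:
    - {"gripper": 0,"linear": [0.002,-0.002,-0.035],"delta_rot": [0,0,0]}
    - {"gripper": 0,"linear": [0.002,-0.002,-0.07],"delta_rot": [0,0,0]}
    - {"gripper": 0,"linear": [0.002,-0.002,-0.09],"delta_rot": [0,0,0]}
    - {"gripper": 0,"linear": [0.002,-0.002,-0.09],"delta_rot": [0,0,0]}
    - {"gripper": 1,"linear": [0.002,-0.002,-0.09],"delta_rot": [0,0,0]}
    - {"gripper": 1,"linear": [0.002,-0.002,-0.09],"delta_rot": [0,0,0]}
    - {"gripper": 1,"linear": [0.002,-0.002,-0.09],"delta_rot": [0,0,0]}
    - {"gripper": 1,"linear": [0.002,-0.002,-0.09],"delta_rot": [0,0,0]}
  newtons: 25

```text
clock: 3.45
position: [0.4592, -0.1016, 0.0331]
ee_rot: [0.0, 0.691, 0.723, -0.001]
contact_force: [-4.8, -1.5, 6.1]
width: 0.009
gripper_force: 24.5
```

send_rows:
  increments:
    - {"gripper": 1,"linear": [0.0006,0,0.0085],"delta_rot": [0,0,0]}
    - {"gripper": 1,"linear": [0.0022,0.0001,0.017],"delta_rot": [0,0,0]}
    - {"gripper": 1,"linear": [0.005,0.0002,0.025],"delta_rot": [0,0,0]}
    - {"gripper": 1,"linear": [0.0087,0.0004,0.0325],"delta_rot": [0,0,0]}
    - {"gripper": 1,"linear": [0.0134,0.0006,0.0396],"delta_rot": [0,0,0]}
    - {"gripper": 1,"linear": [0.019,0.001,0.046],"delta_rot": [0,0,0]}
    - {"gripper": 1,"linear": [0.0254,0.0013,0.0516],"delta_rot": [0,0,0]}
    - {"gripper": 1,"linear": [0.0325,0.0016,0.0563],"delta_rot": [0,0,0]}

```text
clock: 4.25
position: [0.4858, -0.1003, 0.0893]
ee_rot: [-0.004, 0.69, 0.724, -0.005]
contact_force: [-15.3, -4.3, 15.9]
width: 0.009
gripper_force: 25.4
```

send_rows:
  increments:
    - {"gripper": 1,"linear": [0.0057,0.0003,0.007],"delta_rot": [0,0,0]}
    - {"gripper": 1,"linear": [0.014,0.0007,0.01],"delta_rot": [0,0,0]}
    - {"gripper": 1,"linear": [0.0224,0.0011,0.0116],"delta_rot": [0,0,0]}
    - {"gripper": 1,"linear": [0.031,0.0015,0.0122],"delta_rot": [0,0,0]}
    - {"gripper": 1,"linear": [0.031,0.0015,0.0122],"delta_rot": [0,0,0]}
    - {"gripper": 1,"linear": [0.031,0.0015,0.0122],"delta_rot": [0,0,0]}

```text
clock: 4.85
position: [0.5257, -0.0985, 0.1017]
ee_rot: [0.002, 0.691, 0.723, 0.001]
contact_force: [-1.5, -0.8, 7.8]
width: 0.0086
gripper_force: 26.2
```

Run:
```python
from h import *
b,cb=cam("side"); cv2.imwrite("pics/g.png",cv2.resize(b[170:270,200:320],(720,600),interpolation=cv2.INTER_CUBIC)); s=get_state(); print(s["moment"],s["contact_force"],s["position"])
```

```text
[-0.11006328  0.20836972  0.02754376] [-0.93579229 -0.9534519   7.54733087] [ 0.52560742 -0.09847632  0.10174251]
```

View pics/g.png

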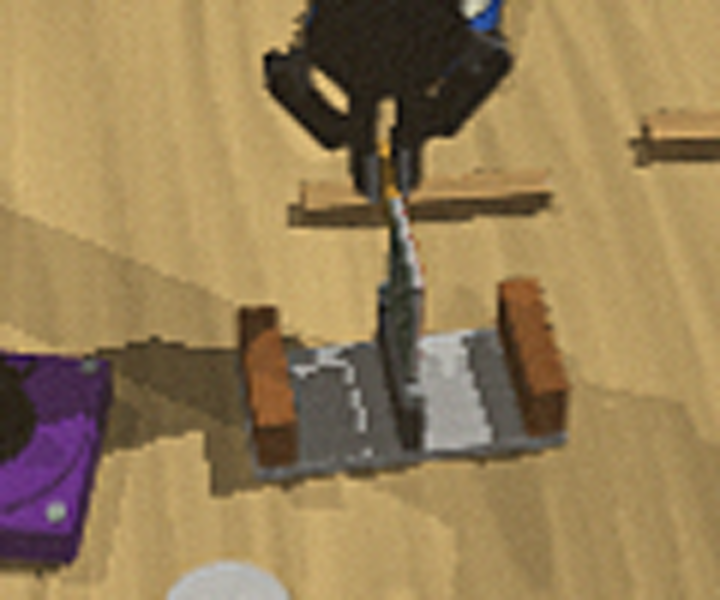

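The side crop shows the plate upright at (400,290), with the pin held between the pads at (390,180).

send_rows:
  increments:
    - {"gripper": 1,"linear": [0.0095,0.0005,0.0014],"delta_rot": [0,0,0]}
    - {"gripper": 1,"linear": [0.0178,0.0009,-0.0002],"delta_rot": [0,0,0]}
    - {"gripper": 1,"linear": [0.0259,0.0013,-0.003],"delta_rot": [0,0,0]}
    - {"gripper": 1,"linear": [0.0335,0.0017,-0.0067],"delta_rot": [0,0,0]}
    - {"gripper": 1,"linear": [0.0406,0.002,-0.0114],"delta_rot": [0,0,0]}
    - {"gripper": 1,"linear": [0.047,0.0024,-0.017],"delta_rot": [0,0,0]}
    - {"gripper": 1,"linear": [0.047,0.0024,-0.017],"delta_rot": [0,0,0]}

```text
clock: 5.6
position: [0.5721, -0.096, 0.082]
ee_rot: [0.001, 0.691, 0.723, 0.0]
contact_force: [1.1, -3.1, 1.7]
width: 0.009
gripper_force: 24.9
```

send_rows:
  increments:
    - {"gripper": 1,"linear": [0.0056,0,-0.0064],"delta_rot": [0,0,0]}
    - {"gripper": 1,"linear": [0.0103,0,-0.0135],"delta_rot": [0,0,0]}
    - {"gripper": 1,"linear": [0.014,0,-0.0211],"delta_rot": [0,0,0]}
    - {"gripper": 1,"linear": [0.0168,0,-0.029],"delta_rot": [0,0,0]}
    - {"gripper": 1,"linear": [0.0178,0,-0.034],"delta_rot": [0,0,0]}
    - {"gripper": 1,"linear": [0.0185,0,-0.039],"delta_rot": [0,0,0]}
    - {"gripper": 1,"linear": [0.019,0,-0.043],"delta_rot": [0,0,0]}
    - {"gripper": 1,"linear": [0.019,0,-0.045],"delta_rot": [0,0,0]}

```text
clock: 6.4
position: [0.5889, -0.0952, 0.0373]
ee_rot: [-0.001, 0.691, 0.723, -0.0]
contact_force: [-2.2, -0.4, 1.8]
width: 0.0086
gripper_force: 26.4
```

send_rows:
  increments:
    - {"gripper": 1,"linear": [0,0,-0.001],"delta_rot": [0,0,0]}
    - {"gripper": 1,"linear": [0,0,-0.002],"delta_rot": [0,0,0]}
    - {"gripper": 1,"linear": [0,0,-0.002],"delta_rot": [0,0,0]}

```text
clock: 6.7
position: [0.589, -0.0952, 0.0357]
ee_rot: [-0.001, 0.691, 0.723, 0.0]
contact_force: [-3.0, 1.1, 1.0]
width: 0.0087
gripper_force: 26.4
```

send_rows:
  increments:
    - {"gripper": 1,"linear": [0,0,-0.001],"delta_rot": [0,0,0]}
    - {"gripper": 1,"linear": [0,0,-0.002],"delta_rot": [0,0,0]}
    - {"gripper": 1,"linear": [0,0,-0.003],"delta_rot": [0,0,0]}
    - {"gripper": 1,"linear": [0,0,-0.003],"delta_rot": [0,0,0]}

```text
clock: 7.1
position: [0.5891, -0.0953, 0.035]
ee_rot: [-0.0, 0.691, 0.723, 0.0]
contact_force: [-6.2, 2.0, 14.9]
width: 0.0089
gripper_force: 27.7
```

Run:
```python
from h import *
b,cb=cam("side"); cv2.imwrite("pics/i.png",cv2.resize(b[170:270,200:320],(720,600),interpolation=cv2.INTER_CUBIC)); s=get_state(); print(s["moment"],s["contact_force"],s["position"])
```

```text
[ 0.42716448  1.11308609 -0.04043736] [-5.85324042  1.57822875 14.73405277] [ 0.58904633 -0.09528703  0.03502358]
```

View pics/i.png

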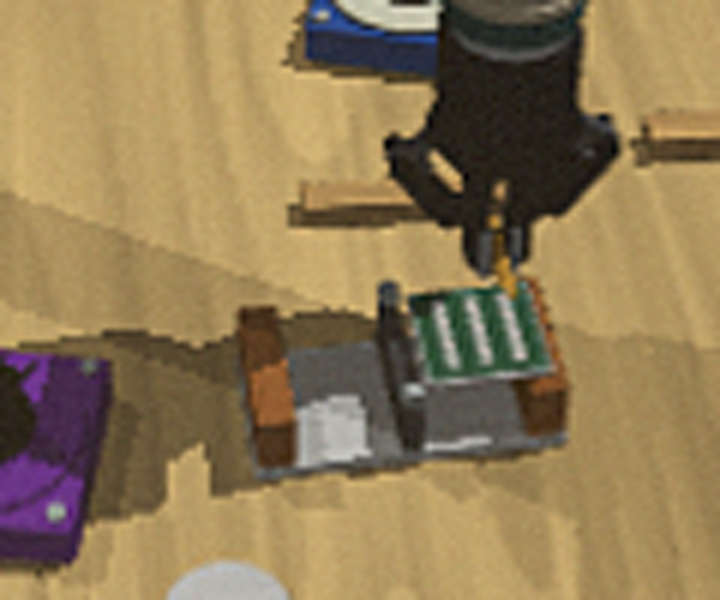

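The side crop shows the plate flat with its green face up at (485,330), lying against the far post. The 15 N upward force confirms it is on its end stop. Next: relax, release and lift.

send_rows:
  increments:
    - {"gripper": 1,"linear": [0,0,0.002],"delta_rot": [0,0,0]}
    - {"gripper": 0.2,"linear": [0,0,0.002],"delta_rot": [0,0,0]}
    - {"gripper": 0.2,"linear": [0,0,0.002],"delta_rot": [0,0,0]}
    - {"gripper": 0.2,"linear": [0,0,0.002],"delta_rot": [0,0,0]}
    - {"gripper": 0.2,"linear": [0,0,0.01],"delta_rot": [0,0,0]}
    - {"gripper": 0.2,"linear": [0,0,0.04],"delta_rot": [0,0,0]}
    - {"gripper": 0.2,"linear": [0,0,0.08],"delta_rot": [0,0,0]}
    - {"gripper": 0.2,"linear": [0,0,0.12],"delta_rot": [0,0,0]}

```text
clock: 7.95
position: [0.5894, -0.0958, 0.1541]
ee_rot: [-0.0, 0.691, 0.723, -0.0]
contact_force: [0.5, -0.6, -0.4]
width: 0.0343
gripper_force: 0.0
```

send_rows:
  increments:
    - {"gripper": -0.3,"linear": [-0.004,0.02,0.02],"delta_rot": [0,0,0.14]}
    - {"gripper": -0.3,"linear": [-0.008,0.055,0.04],"delta_rot": [0,0,0.28]}
    - {"gripper": -0.3,"linear": [-0.012,0.09,0.05],"delta_rot": [0,0,0.42]}
    - {"gripper": -0.3,"linear": [-0.016,0.125,0.06],"delta_rot": [0,0,0.56]}
    - {"gripper": -0.3,"linear": [-0.02,0.16,0.07],"delta_rot": [0,0,0.7]}
    - {"gripper": -0.3,"linear": [-0.02,0.195,0.07],"delta_rot": [0,0,0.84]}
    - {"gripper": -0.3,"linear": [-0.02,0.23,0.07],"delta_rot": [0,0,0.98]}
    - {"gripper": -0.3,"linear": [-0.02,0.265,0.07],"delta_rot": [0,0,1.12]}

```text
clock: 8.75
position: [0.5695, 0.1707, 0.2236]
ee_rot: [0.001, 0.199, 0.98, 0.0]
contact_force: [0.7, -0.4, 0.1]
width: 0.0551
gripper_force: 0.0
```

send_rows:
  increments:
    - {"gripper": -0.3,"linear": [0,0.005,0],"delta_rot": [0,0,0.14]}
    - {"gripper": -0.3,"linear": [0,0.005,0],"delta_rot": [0,0,0.28]}
    - {"gripper": -0.3,"linear": [0,0.005,0],"delta_rot": [0,0,0.4]}
    - {"gripper": -0.3,"linear": [0,0.005,0],"delta_rot": [0,0,0.4]}
    - {"gripper": -0.3,"linear": [0,0.005,0],"delta_rot": [0,0,0.4]}

```text
clock: 9.25
position: [0.5696, 0.1742, 0.2231]
ee_rot: [0.0, 0.004, 1.0, 0.0]
contact_force: [-0.5, -0.6, 0.3]
width: 0.0556
gripper_force: 0.0
```

Run:
```python
from h import *
s=get_state(); print(s["position"],s["ee_rot"],s["qpos"].round(2))
w,c=cam("wrist"); np.save("w3.npy",w); np.savez("c3.npz",K=c[0],k1=c[1],C=c[2])
u=proj(c,[.58,.176,.034]); print(u)
# metric top views at dial plane and at bar-top plane, 0.3mm... 4px/mm, about (.58,.176)
def top(z):
    out=[]
    K,k1,C=c; g=np.array([[.58+(j-200)/3000,.176+(i-200)/3000,z] for j in range(400) for i in range(400)])
    W=np.linalg.inv(C); p=cv2.projectPoints(g,cv2.Rodrigues(W[:3,:3])[0],W[:3,3],K,np.array([k1,0,0,0,0.]))[0].reshape(400,400,2).astype(np.float32)
    return cv2.remap(w,p[...,0],p[...,1],cv2.INTER_CUBIC)
A,B=top(.034),top(.078); np.save("A.npy",A);np.save("B.npy",B)
cv2.imwrite("pics/j.png",np.hstack([A,B]))
```

```text
[0.56955304 0.17420398 0.22311206] [2.43321317e-04 4.15887097e-03 9.99991320e-01 6.18199418e-05] [ 0.18  0.31  1.47  0.    1.36 -1.38]
[263.00349379 176.23228419]
```

View pics/j.png

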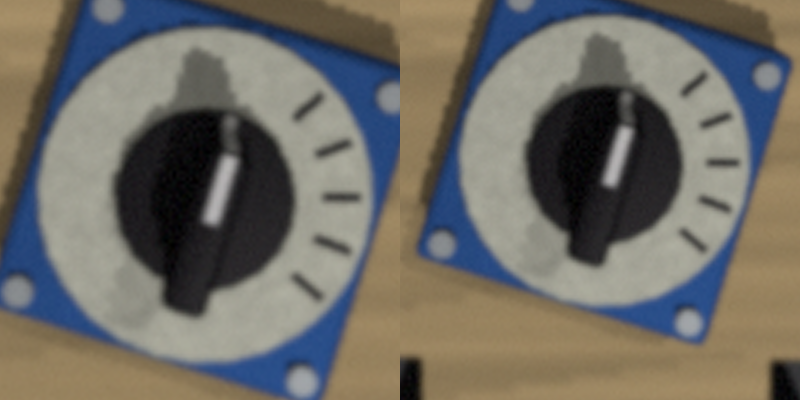

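Rectified top views (3 px/mm, down = +x, right = +y): the dial centre is at (205,194), which puts the axis at about (0.578, 0.1777). The ticks sit at 50°, 71°, 91°, 111° and 132° clockwise from up, so joint zero is at 18.5°. The bar is at about 17.5°, so the knob reads about 0. The third stop therefore means the tool's x axis at yaw 88.7°.

send_rows:
  increments:
    - {"gripper": -0.3,"linear": [0.004,0.002,-0.04],"delta_rot": [0,0,-0.1]}
    - {"gripper": -0.3,"linear": [0.0085,0.0035,-0.08],"delta_rot": [0,0,-0.2]}
    - {"gripper": -0.3,"linear": [0.0085,0.0035,-0.12],"delta_rot": [0,0,-0.3]}
    - {"gripper": -0.3,"linear": [0.0085,0.0035,-0.15],"delta_rot": [0,0,-0.3]}
    - {"gripper": -0.3,"linear": [0.0085,0.0035,-0.165],"delta_rot": [0,0,-0.3]}
    - {"gripper": -0.3,"linear": [0.0085,0.0035,-0.173],"delta_rot": [0,0,-0.3]}
    - {"gripper": -0.3,"linear": [0.0085,0.0035,-0.173],"delta_rot": [0,0,-0.3]}

```text
clock: 10.0
position: [0.5775, 0.1775, 0.049]
ee_rot: [-0.001, 0.153, 0.988, -0.0]
contact_force: [0.3, 1.2, 0.5]
width: 0.0554
gripper_force: 0.0
```

send_rows:
  increments:
    - {"gripper": 1,"linear": [0,0,0],"delta_rot": [0,0,0]}
    - {"gripper": 1,"linear": [0,0,0],"delta_rot": [0,0,0]}
    - {"gripper": 1,"linear": [0,0,0],"delta_rot": [0,0,0]}
    - {"gripper": 1,"linear": [0,0,0],"delta_rot": [0,0,0]}
    - {"gripper": 1,"linear": [0,0,0],"delta_rot": [0,0,0]}
  newtons: 35

```text
clock: 10.5
position: [0.5785, 0.1771, 0.0513]
ee_rot: [0.001, 0.152, 0.988, -0.0]
contact_force: [-0.0, -3.2, 6.0]
width: 0.013
gripper_force: 37.0
```

send_rows:
  increments:
    - {"gripper": 1,"linear": [0,0,0],"delta_rot": [0,0,-0.08]}
    - {"gripper": 1,"linear": [0,0,0],"delta_rot": [0,0,-0.16]}
    - {"gripper": 1,"linear": [0,0,0],"delta_rot": [0,0,-0.24]}
    - {"gripper": 1,"linear": [0,0,0],"delta_rot": [0,0,-0.32]}
    - {"gripper": 1,"linear": [0,0,0],"delta_rot": [0,0,-0.4]}
    - {"gripper": 1,"linear": [0,0,0],"delta_rot": [0,0,-0.48]}
    - {"gripper": 1,"linear": [0,0,0],"delta_rot": [0,0,-0.56]}
    - {"gripper": 1,"linear": [0,0,0],"delta_rot": [0,0,-0.56]}

```text
clock: 11.3
position: [0.5787, 0.1774, 0.0513]
ee_rot: [0.001, 0.42, 0.908, 0.0]
contact_force: [-0.9, -1.9, 5.7]
width: 0.0135
gripper_force: 37.0
```

```bash
python3 -c "
from h import *
s=get_state();q=s['ee_rot'];print(s['moment'],s['contact_force'],s['position'],2*np.arctan2(q[2],q[1]))"
```

```text
[-0.36435398  0.09733068 -0.01943456] [-0.92822863 -1.91876004  5.68375275] [0.57873684 0.17740049 0.05126277] 2.2747017212907994
```

send_rows:
  increments:
    - {"gripper": 1,"linear": [0,0,0],"delta_rot": [0,0,-0.06]}
    - {"gripper": 1,"linear": [0,0,0],"delta_rot": [0,0,-0.12]}
    - {"gripper": 1,"linear": [0,0,0],"delta_rot": [0,0,-0.12]}

```text
clock: 11.6
position: [0.5788, 0.1774, 0.0513]
ee_rot: [0.001, 0.474, 0.881, 0.0]
contact_force: [-2.0, -1.5, 5.5]
width: 0.0133
gripper_force: 37.0
```

```bash
python3 -c "
from h import *
s=get_state();q=s['ee_rot'];print(s['moment'],s['contact_force'],s['position'],2*np.arctan2(q[2],q[1]))"
```

```text
[-0.38369343  0.13417501 -0.05356453] [-1.96539968 -1.49840039  5.53728494] [0.57883556 0.17743093 0.0512728 ] 2.1548312311263462
```

send_rows:
  increments:
    - {"gripper": 1,"linear": [0,0,0],"delta_rot": [0,0,-0.06]}
    - {"gripper": 1,"linear": [0,0,0],"delta_rot": [0,0,-0.12]}
    - {"gripper": 1,"linear": [0,0,0],"delta_rot": [0,0,-0.12]}

```text
clock: 11.9
position: [0.5789, 0.1775, 0.0513]
ee_rot: [0.001, 0.526, 0.851, 0.001]
contact_force: [-0.3, -2.0, 5.4]
width: 0.0133
gripper_force: 37.0
```

```bash
python3 -c "
from h import *
s=get_state();q=s['ee_rot'];print(s['moment'],s['contact_force'],s['position'],2*np.arctan2(q[2],q[1]))"
```

```text
[-0.42813478  0.04688855 -0.10158319] [-0.28688821 -2.022943    5.36586738] [0.57888055 0.17746588 0.05126708] 2.0345582119337573
```

send_rows:
  increments:
    - {"gripper": 1,"linear": [0,0,0],"delta_rot": [0,0,-0.08]}
    - {"gripper": 1,"linear": [0,0,0],"delta_rot": [0,0,-0.16]}
    - {"gripper": 1,"linear": [0,0,0],"delta_rot": [0,0,-0.18]}
    - {"gripper": 1,"linear": [0,0,0],"delta_rot": [0,0,-0.18]}

```text
clock: 12.3
position: [0.579, 0.1775, 0.0513]
ee_rot: [0.001, 0.6, 0.8, 0.001]
contact_force: [-0.9, -2.4, 5.4]
width: 0.0131
gripper_force: 37.0
```

```bash
python3 -c "
from h import *
s=get_state();q=s['ee_rot'];print(s['moment'],s['contact_force'],s['position'],2*np.arctan2(q[2],q[1]))"
```

```text
[-0.34933497  0.04669663  0.01216349] [-0.9054109  -2.35115744  5.40151428] [0.57898802 0.17751087 0.05129224] 1.8556710546050124
```

send_rows:
  increments:
    - {"gripper": 1,"linear": [0,0,0],"delta_rot": [0,0,-0.08]}
    - {"gripper": 1,"linear": [0,0,0],"delta_rot": [0,0,-0.16]}
    - {"gripper": 1,"linear": [0,0,0],"delta_rot": [0,0,-0.24]}
    - {"gripper": 1,"linear": [0,0,0],"delta_rot": [0,0,-0.24]}

```text
clock: 12.7
position: [0.5792, 0.1776, 0.0512]
ee_rot: [0.001, 0.691, 0.722, 0.001]
contact_force: [0.8, -1.7, 5.7]
width: 0.0135
gripper_force: 37.0
```

```bash
python3 -c "
from h import *
s=get_state();q=s['ee_rot'];print(s['moment'],s['contact_force'],s['position'],2*np.arctan2(q[2],q[1]))"
```

```text
[-0.44821531  0.02713291 -0.20199439] [ 0.81093475 -1.73277888  5.69650659] [0.57915063 0.17755234 0.05123892] 1.6144665183373623
```

send_rows:
  increments:
    - {"gripper": 1,"linear": [0,0,0],"delta_rot": [0,0,-0.06]}
    - {"gripper": 1,"linear": [0,0,0],"delta_rot": [0,0,-0.07]}
    - {"gripper": 1,"linear": [0,0,0],"delta_rot": [0,0,-0.07]}

```text
clock: 13.0
position: [0.5792, 0.1775, 0.0513]
ee_rot: [0.001, 0.716, 0.699, 0.001]
contact_force: [0.2, -1.9, 4.2]
width: 0.0129
gripper_force: 37.0
```

Run:
```python
from h import *
s=get_state();q=s['ee_rot'];print(s['moment'],s['contact_force'],s['position'],2*np.arctan2(q[2],q[1]))
b,cb=cam("scene");a,ca=cam("side")
cv2.imwrite("pics/k.png",np.hstack([cv2.resize(b[170:270,190:340],(450,300),interpolation=cv2.INTER_CUBIC),cv2.resize(a[140:255,220:335],(300,300))]))
```

```text
[-0.36925313 -0.00442705  0.0750829 ] [ 0.15523346 -1.85003711  4.18098197] [0.5791687  0.17749463 0.05125641] 1.5467245699761187
```

View pics/k.png

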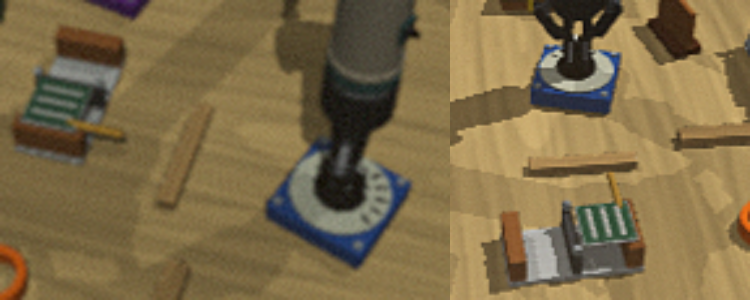

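The picture shows the green face still flat on top and the fingers on the blue turret's knob. The sticks and other things are in place. The moment changed sign (-0.20 to +0.08 N m) right at the third stop, so I back off a hair to centre it and hand in.

send_rows:
  increments:
    - {"gripper": 1,"linear": [0,0,0],"delta_rot": [0,0,0.01]}
    - {"gripper": 1,"linear": [0,0,0],"delta_rot": [0,0,0.01]}
    - {"gripper": 1,"linear": [0,0,0],"delta_rot": [0,0,0.01]}

```text
clock: 13.4
position: [0.5792, 0.1775, 0.0513]
ee_rot: [0.001, 0.712, 0.702, 0.001]
contact_force: [-0.4, -3.0, 5.1]
width: 0.0132
gripper_force: 37.0
```

```bash
python3 -c "
from h import *
s=get_state();q=s['ee_rot'];print(s['moment'],2*np.arctan2(q[2],q[1]),s['width'],s['clock']);print(sign_off())"
```

```text
[-0.41374519 -0.00092479  0.03662866] 1.5568064692935333 0.013239466353860294 13.4
the job is handed in; nothing more can be done
None
```

The gauge plate is turned over and eased flat with its green face up, the knob is at its third stop with the gripper still holding it, and the job was handed in at 13.4 s; no verdict came back.

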